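Gauge a brake piston in the snap gauge and fit it in its caliper bore

ROBOT

A 6-joint arm with a two-finger parallel gripper is mounted at the origin on the work surface. World frame = base frame: x ahead of the robot, y to its left, z up, the work surface at z = 0. Lengths are in m, angles in rad, forces in N, time in s.
With the tool pointing down it reaches from about 0.375 to 0.9 m from the base axis. Payload 3.1 kg.
Tool frame: the origin (TCP) lies between the finger pads; the fingertips stand manip.nose_length ahead of it and the grasp point (between the pads) lies 5 mm behind it (manip.nose_length is the distance from the TCP to the fingertips, in m); z points along the fingers, y is the line along which they close (so a half turn about z gives the same grasp; the last joint's range is limited). The gripper opens to 85 mm and grips with 20 to 120 N. Pads are 22 mm wide; open, the fingers measure 114 mm over their backs; the gripper's body (76 mm by 85 mm) begins 54 mm behind the grasp point. The pads swing forward as they close: fully open they stand 13 mm farther back than shut.
Start: joints at [1.016, 0.527, 1.433, -0, 1.181, -0.178], TCP at [0.23, 0.581, 0.245] pointing down, gripper open.
Joint ranges: [-3.08, 3.08], [-0.75, 2.2], [0.22, 2.44], [-1.43, 4.57], [0, 2.65], [-2.85, 2.85]. Speed limits (rad/s): [2.79, 2.79, 3.14, 3.14, 3.14, 3.14].

INTERFACE

Orientations are given as a unit quaternion [x, y, z, w].
In Python, from station import monitor, eyes, job, manip gives the robot as it stands.
- The arm moves only by the shell command python3 -m pendant 'ROWS' [FORCE]. ROWS is JSON, a list that holds one entry, the list of rows, each a list of 7 numbers: the shift along the tool's x, y, z as a fraction of full scale, then the turn, a rotation vector about the tool's x, y, z as a fraction of full scale, then the opening, from 0 (shut) to 1 (fully open). A call has 1 to 20 rows; each row shifts and turns the commanded pose from where the row before left it, along the tool's axes as they then stand; what a row does not reach is not made up. Full scale, the value 1, is 800 mm for a shift and 0.12 rad for a turn. A row lasts 1/10 s, in which the tool goes at most 50 mm and 8.59 degrees, less where a joint would pass 70% of its speed; a pose out of reach is approached as far as the arm can. A call with a number of a shift or a turn outside -1 to 1 is refused whole. A call with a gripper value outside its range is refused whole. The fingers move at their own pace and stop on an object; FORCE is the grip in N (left out, the last holds). Time passes only in rows, so rows that do not move let the fingers close. It gives the time, the measured TCP pose, the force, the opening and the grip force at its end, in the units of the state.
- monitor.sense(): the state, without advancing time (a new reading comes with each control period).
- eyes.snapshot(name): name is "scene" or "top" or "wrist"; returns a dict with "pixels" (384x512x3 uint8, red, green, blue), "depth" (384x512 float32, m along the optical axis (not along the pixel's ray), 0 where there is no reading), "intrinsics" (3x3 intrinsics, pixels), "eye" and "attitude" of the camera in the world. Camera axes: x right, y down, z forward; pixel columns grow to the right and rows downward; lengths in m; the calibration is good to about 2 mm. A picture is of the moment at which its call begins.
- job.sign_off(): hands the job in; it is judged then, once.
The state is a dict: "t": time; "q": joint angles; "qd": joint speeds; "tau": joint torques, N m; "tcp_pos": TCP position; "tool_rot": TCP orientation; "force": force on the tool from outside, world axes, zero at the start; "ft_torque": the same for the moment, N m; "finger_gap": opening from 0.0 (shut) to 1.0 (fully open); "gripper_force": force on a finger pad.
Only numpy, scipy, OpenCV 4.12 (cv2) and the standard library are available. Lean on these libraries where they do the work, as an engineer would, in place of code of your own. Each camera call takes 0.05 s, during which the arm holds its last target. There are 200 camera calls.

TASK

Check the larger brake piston in the snap gauge: hold it upright and push it in gently from the gauge's open mouth, through the outer (go) gap, until the inner (no-go) gap stops it, and keep a light, steady push of about 8 N against that stop for a second, never over 10 N. The piston is then good: take it out of the gauge and fit it, open end up as it stands, in the larger bore of the orange caliper half, fully home and without hammering it, and let go. Leave the smaller piston, the jar and the wrench where they are.

Things in the scene. Friction and masses are not known exactly. Their poses are not given: they have to be found in the camera images.
- piston: the larger brake piston: plain aluminium cup, open end up, upright on the bench; diameter 36 mm, height 62 mm, 110 to 220 g; foot bevelled 2.5 mm over its lowest 3 mm, wall straight above (the groove near the top is only for looks). Origin: centre of the underside; z up its axis. Grip across its top 22 mm, which leaves 40 mm free under the fingertips
- gauge: snap gauge: grey C-shaped frame lying level, 38 to 54 mm above the bench (grip plate on its back 58 mm), clamped by its back to a dark stand; fixed, rigid. 109 mm wide. Origin: on the bench under the middle of the go gap; x points from the open mouth inwards (the way to push), z up, y = 0 mid gap. Arms begin at x = -14 mm; inside of the back at x = 52 mm; under the arms free to x = 44 mm
- go_gap (a point): middle of the go gap, 46 mm above the bench (gauge frame 0, 0, 46 mm). The gap is 37.5 mm wide: go anvil face at y = +18.75 mm, x = -6 to 6 mm; the anvils' square steel faces reach from 40 to 52 mm above the bench and have no lead-in
- long_anvil (a point): middle of the long anvil's face (gauge frame 17, -18.75, 46 mm); it runs along the -y side from x = -6 to 40 mm and serves both gaps
- nogo: the no-go anvil. Origin: fixed, in its collar on the arm (gauge frame 32, 36, 46 mm). The anvil, 12 mm wide (x = 26 to 38 mm), stands out towards the long anvil and leaves a gap of 29 to 34.5 mm: locked, but differently each time, and not measured. It stops the piston with its centre about 11.5 to 19 mm past the go gap's middle, between this anvil's corner and the long anvil
- caliper: orange half of a two-piece brake caliper, bores up, fixed on a white foam slab 20 mm thick. 194 mm long (x axis), 62 mm wide, two mounting ears on the +y side, 45 mm tall, end lands 4 mm taller. Origin: centre of its underside; z up. Two blind bores: the larger at x = +27 mm; a smaller one, 30 mm across, at x = -31 mm, which stays empty
- bore (a point): centre of the mouth of the larger bore in the caliper's top face, 65 mm above the bench; bore diameter 38 mm, depth 30 mm, edge without lead-in
- bore_floor (a point): centre of the floor of the larger bore, 35 mm above the bench; a piston fully home has its underside here and its top 32 mm above the caliper's top face
- small_piston: bystander: a like piston of 28 mm diameter, 62 mm tall, upright on the bench; origin at the centre of its underside
- jar: bystander: closed white jar, 56 mm in diameter, 70 mm tall; origin at the centre of its underside
- wrench: bystander: steel wrench 130 mm long, lying flat along its x axis
There are look-alikes about, which are no part of the job. What is shaped like the piston but pink is not meant. What is shaped like the gauge but blue is not meant.

How it is judged:
By the outcome, as a careful person would: the job done as asked, in the order asked, and still so for the second after the job is handed in, with the robot touching nothing.
It also fails if it takes over 69 s, if anything falls off the work surface, if the arm or the gripper's body presses on something with over 40 N, if the wrist force passes 120 N, or if a joint passes its speed limit or range.

## Working session

There is one attempt and no reset: what is moved stays moved. The work goes in short steps, Python scripts to look and compute and a shell command to move; the robot and the scene stay as the last step left them, time stands still between calls to the robot, and variables do not carry over. Pictures are saved under pics/ and viewed, at most 10 in all, crops included, and the job is handed in when it is done.

```bash
ls; mkdir -p pics; cat > h.py <<'E'
import numpy as np, cv2
from station import monitor, eyes, job, manip
from scipy.spatial.transform import Rotation as R
def snap(n):
    s=eyes.snapshot(n); np.savez(f'{n}.npz',**{k:np.array(v) for k,v in s.items()}); return s
def load(n): return dict(np.load(f'{n}.npz'))
def rot(s):
    a=np.array(s['attitude']); return a if a.shape==(3,3) else R.from_quat(a).as_matrix()
def cloud(s):
    K=np.array(s['intrinsics']);d=s['depth'];v,u=np.mgrid[:d.shape[0],:d.shape[1]]
    c=np.dstack([(u-K[0,2])/K[0,0]*d,(v-K[1,2])/K[1,1]*d,d]); return c@rot(s).T+np.array(s['eye'])
def save(n,im,sc=1): cv2.imwrite(f'pics/{n}.png',cv2.resize(np.ascontiguousarray(im[:,:,::-1]),None,fx=sc,fy=sc,interpolation=cv2.INTER_CUBIC))
E
python3 - <<'E'
from h import *
print(monitor.sense(), manip.nose_length)
for n in('top','scene'):
    s=snap(n);print(n,s['eye'],s['attitude'],s['intrinsics']); save(n,s['pixels'],1.5)
E
```

```text
pics
{'t': 0.0, 'q': array([ 1.01550813e+00,  5.28446143e-01,  1.43392465e+00, -2.48916342e-05,
        1.18142302e+00, -1.78500519e-01]), 'qd': array([-0.00126015, -0.00133073, -0.00021105, -0.00112423,  0.00131167,
        0.00019193]), 'tau': array([-9.33704396e-04, -4.42351449e+01, -1.78026670e+01, -1.99870015e-04,
        8.47806805e-03,  2.53084742e-06]), 'tcp_pos': array([0.22956101, 0.58055664, 0.2443388 ]), 'tool_rot': array([ 1.87276628e-01,  9.82306598e-01, -1.03146178e-03, -3.84055601e-04]), 'force': array([-0.35160687,  0.86252406,  0.04883652]), 'ft_torque': array([ 0.02295953,  0.02987992, -0.00050381]), 'gripper_force': 0.0, 'finger_gap': 0.9975521460167587} 0.014
top [0.29635735 0.00274199 1.18656804] [-0.70458525  0.70469585 -0.05383133  0.06376181] [[382.65919372   0.         251.22921757]
 [  0.         382.65919372 194.62440852]
 [  0.           0.           1.        ]]
scene [0.88341467 0.59428119 0.62093471] [ 0.26412622  0.85988159 -0.41773595 -0.12781889] [[348.50125848   0.         260.14938416]
 [  0.         348.50125848 189.37207629]
 [  0.           0.           1.        ]]
```

View pics/top.png

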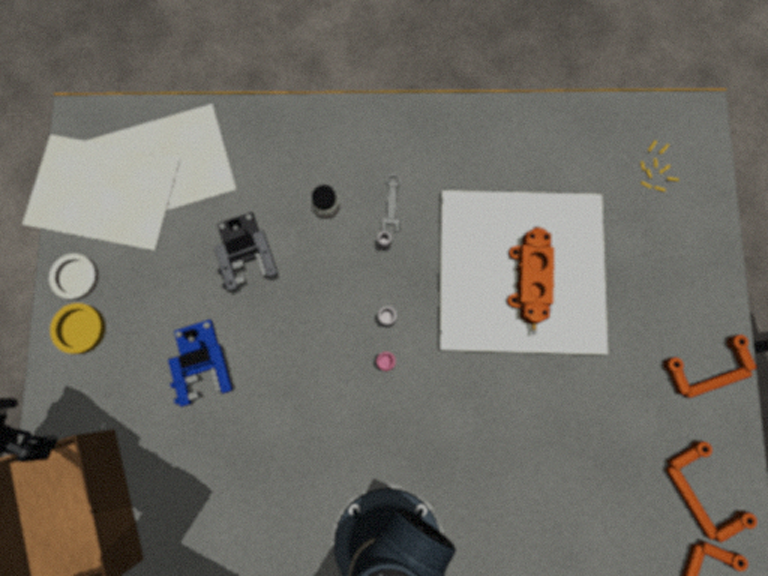

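View pics/scene.png

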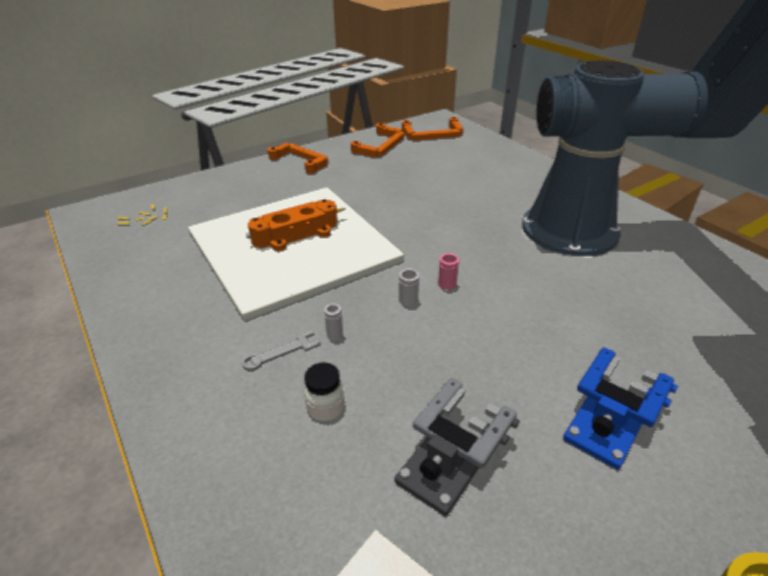

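The top view (1.5x pixels) shows two upright aluminium cups: A at (387,316), which looks wider, and B at (384,239), narrower and next to the wrench. A pink cup at (386,361) is the look-alike. The grey gauge is at (243,250) with its mouth towards the robot, and the blue one at (200,362) is not meant. The caliper is at (537,275), with its larger bore probably the upper one at (538,261). I'll measure these and enlarge a crop.

```bash
python3 - <<'E'
from h import *
t=load('top');s=load('scene');P=cloud(t);Q=cloud(s)
# clusters in the top cloud by height
z=P[:,:,2]; m=((z>0.012)&(z<0.12)).astype(np.uint8); m[300:]=0
n,l,st,c=cv2.connectedComponentsWithStats(m)
for i in range(1,n):
    if st[i,4]>25:
        p=P[l==i]; print('top',c[i].round(0),st[i,4],np.median(p,0).round(4),'min',p.min(0).round(3),'max',p.max(0).round(3))
z=Q[:,:,2]; m=((z>0.012)&(z<0.12)&(Q[:,:,0]>.2)).astype(np.uint8)
n,l,st,c=cv2.connectedComponentsWithStats(m)
for i in range(1,n):
    if st[i,4]>25:
        p=Q[l==i]; print('scene',c[i].round(0),st[i,4],np.median(p,0).round(4),'min',p.min(0).round(3),'max',p.max(0).round(3))
a=cv2.resize(t['pixels'][130:290,110:290],(720,640)); 
b=cv2.resize(s['pixels'][165:235,200:320],(720,420))
A=cv2.resize(t['pixels'][135:255,135:285],(500,400),interpolation=2)
B=cv2.resize(s['pixels'][160:235,195:315],(300,188),interpolation=2)
C=cv2.resize(s['pixels'][240:345,255:360],(300,300),interpolation=2)
D=cv2.resize(t['pixels'][140:230,330:380],(250,450),interpolation=2)
im=np.zeros((600,800,3),np.uint8); im[:400,:500]=A; im[:188,500:]=B; im[190:490,500:]=C; im[400:,:400]=cv2.resize(s['pixels'][120:175,150:260],(400,200),interpolation=2)
save('crop1',im)
E
```

```text
top [217. 134.] 327 [0.6752 0.1258 0.0676] min [0.653 0.099 0.012] max [0.707 0.155 0.075]
top [348. 182.] 11739 [ 0.5309 -0.2761  0.0207] min [ 0.365 -0.455  0.012] max [ 0.712 -0.108  0.075]
top [161. 166.] 1196 [0.5759 0.3004 0.0524] min [0.492 0.221 0.012] max [0.668 0.357 0.064]
top [256. 160.] 101 [0.5958 0.0044 0.0494] min [ 0.583 -0.008  0.013] max [0.611 0.017 0.066]
top [ 48. 184.] 358 [0.5271 0.6585 0.0173] min [0.482 0.608 0.012] max [0.576 0.707 0.024]
top [ 51. 219.] 486 [0.4194 0.6362 0.0229] min [0.367 0.584 0.012] max [0.47  0.689 0.03 ]
top [258. 210.] 132 [ 0.4414 -0.0015  0.0432] min [ 0.422 -0.017  0.013] max [0.458 0.016 0.067]
top [132. 241.] 1360 [0.3483 0.3805 0.0523] min [0.264 0.303 0.012] max [0.436 0.437 0.064]
top [476. 247.] 825 [ 0.3264 -0.6603  0.0241] min [ 0.282 -0.736  0.012] max [ 0.404 -0.56   0.036]
top [257. 240.] 123 [0.3509 0.0017 0.031 ] min [ 0.333 -0.016  0.016] max [0.368 0.016 0.066]
top [ 67. 293.] 237 [0.1986 0.546  0.0677] min [0.178 0.539 0.012] max [0.216 0.553 0.119]
top [ 43. 296.] 39 [0.1923 0.6137 0.0674] min [0.178 0.577 0.013]
[... 592 characters left out ...]
-0.453  0.012] max [ 0.714 -0.105  0.072]
scene [299. 179.] 253 [0.3583 0.0106 0.0457] min [ 0.335 -0.015  0.012] max [0.371 0.022 0.063]
scene [272. 190.] 282 [0.4476 0.0097 0.0463] min [ 0.425 -0.017  0.013] max [0.46  0.019 0.063]
scene [222. 213.] 228 [0.6026 0.0139 0.046 ] min [ 0.586 -0.006  0.012] max [0.613 0.02  0.064]
scene [412. 271.] 2720 [0.3646 0.3916 0.0502] min [0.265 0.306 0.012] max [0.438 0.437 0.06 ]
scene [216. 260.] 813 [0.6904 0.144  0.0576] min [0.659 0.104 0.012] max [0.713 0.158 0.073]
scene [302. 297.] 3165 [0.5941 0.3144 0.0508] min [0.495 0.224 0.012] max [0.67 0.36 0.06]
scene [498. 375.] 286 [0.4077 0.5964 0.0226] min [0.383 0.587 0.012] max [0.441 0.612 0.025]
```

View pics/crop1.png

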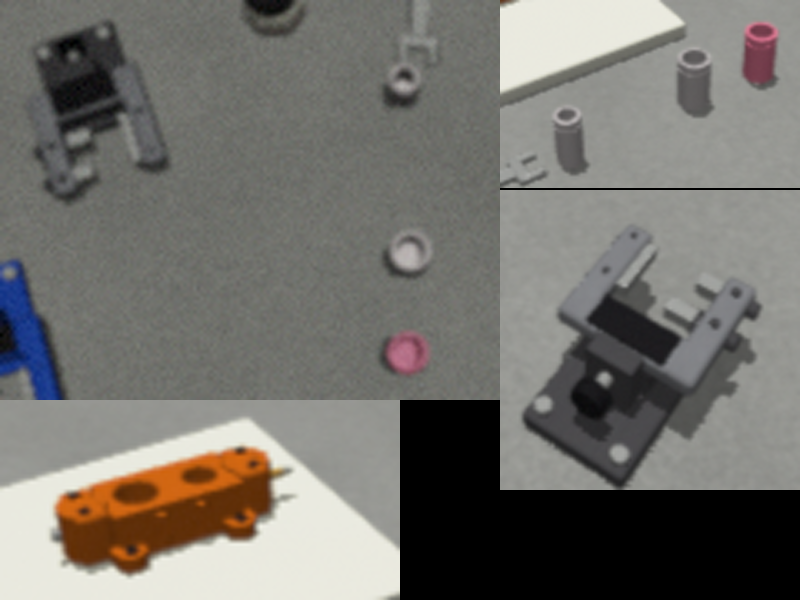

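The crop confirms it. The middle cup, at scene crop (694,80), is aluminium and clearly wider than B (568,140), and its measured width is about 36 mm, so it is the piston. The grey gauge's single long anvil is on its right arm in the top view. The larger bore is the caliper's far one (crop (135,492)). Next I need the gauge and caliper yaw.

```bash
python3 - <<'E'
from h import *
for n in('top','scene'):
    s=load(n);P=cloud(s)
    def rect(m,name):
        p=P[m][:,:2]; (c,wh,a)=cv2.minAreaRect((p*1000).astype(np.float32)); print(n,name,len(p),np.round(c,1),np.round(wh,1),round(a,1))
    z=P[:,:,2];x=P[:,:,0];y=P[:,:,1]
    rect((z>.046)&(z<.066)&(x>.45)&(x<.7)&(y>.2)&(y<.38),'gauge')
    m=(z>.058)&(z<.075)&(x>.36)&(x<.72)&(y<-.2)&(y>-.35); rect(m,'caliper top')
    for k,(cx,cy) in dict(piston=(.442,0),small=(.597,.004)).items():
        rect((z>.052)&(z<.07)&(abs(x-cx)<.035)&(abs(y-cy)<.035),k)
s=monitor.sense(); Rm=R.from_quat(s['tool_rot']).as_matrix(); print(Rm.round(3))
w=snap('wrist'); print('cam in tool',Rm.T@(np.array(w['eye'])-s['tcp_pos']),(Rm.T@rot(w)).round(3),w['intrinsics'])
E
```

```text
top gauge 894 [574.2 296.2] [142.5 113.5] 18.8
top caliper top 1043 [ 521.2 -300.3] [ 66.  190.8] 88.0
top piston 57 [440.8   0. ] [32.7 33.8] 89.8
top small 46 [597.8   4.4] [26.3 24.3] 0.0
scene gauge 1918 [575.3 298.7] [142.9 112.5] 19.4
scene caliper top 615 [ 523.4 -298.3] [ 68.  189.7] 84.1
scene piston 95 [442.   1.] [35.5 34.2] 86.5
scene small 80 [599.5   6.9] [25.7 25.8] 6.2
[[-0.93   0.368 -0.001]
 [ 0.368  0.93  -0.002]
 [ 0.    -0.002 -1.   ]]
cam in tool [ 0.08406918  0.00044919 -0.12855894] [[ 0.001 -0.947 -0.32 ]
 [ 1.     0.001  0.   ]
 [ 0.    -0.32   0.947]] [[310.90211524   0.         258.32885938]
 [  0.         310.90211524 192.05577133]
 [  0.           0.           1.        ]]
```

```bash
python3 -m pendant '[[[0,0,0,0,0,-0.982,1],[0,0,0,0,0,-0.982,1],[0,0,0,0,0,-0.982,1],[0,0,0,0,0,-0.982,1],[0,0,0,0,0,-0.982,1],[0,0,0,0,0,-0.982,1],[-0.0235,-0.0471,0.0055,0,0,0,1],[-0.0235,-0.0471,0.0055,0,0,0,1],[-0.0235,-0.0471,0.0055,0,0,0,1],[-0.0235,-0.0471,0.0055,0,0,0,1],[-0.0235,-0.0471,0.0055,0,0,0,1],[-0.0235,-0.0471,0.0055,0,0,0,1],[-0.0235,-0.0471,0.0055,0,0,0,1],[-0.0235,-0.0471,0.0055,0,0,0,1],[-0.0235,-0.0471,0.0055,0,0,0,1],[-0.0235,-0.0471,0.0055,0,0,0,1],[0,0,0,0,0,0,1],[0,0,0,0,0,0,1]]]'
python3 - <<'E'
from h import *
s=monitor.sense(); print(s['t'],s['tcp_pos'],R.from_quat(s['tool_rot']).as_matrix().round(4),s['force'])
w=snap('wrist'); print(w['eye']); save('w1',w['pixels'],1.5)
E
```

```text
t: 1.95
tcp_pos: [0.5302, 0.2847, 0.2007]
tool_rot: [-0.163, 0.987, 0.0, -0.001]
force: [-0.8, -0.1, -0.0]
finger_gap: 1.001
gripper_force: 0.0
1.95 [0.53020198 0.28471892 0.20073093] [[-9.468e-01 -3.218e-01 -1.500e-03]
 [-3.218e-01  9.468e-01 -0.000e+00]
 [ 1.400e-03  5.000e-04 -1.000e+00]] [-0.83880209 -0.12487233 -0.02955121]
[0.45097915 0.25924426 0.32938392]
```

View pics/w1.png

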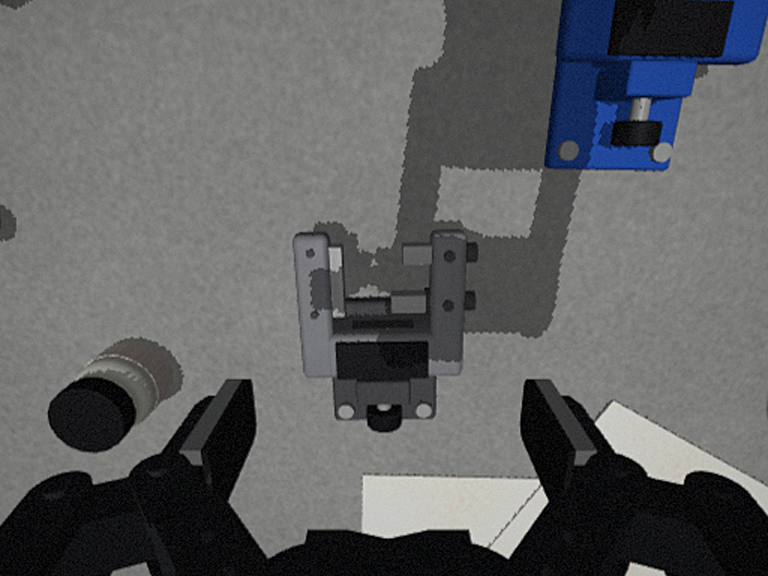

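The wrist view (1.5x) looks into the gauge from the mouth side. The long anvil's face is at col ~344, the go anvil's face at (403,253) and the no-go's at (390,300). I'll rectify this at the anvil-top height to get exact coordinates.

```bash
cat >> h.py <<'E'
def proj(s,p):
    c=(np.asarray(p)-np.array(s['eye']))@rot(s); K=np.array(s['intrinsics'])
    return c[...,0]/c[...,2]*K[0,0]+K[0,2], c[...,1]/c[...,2]*K[1,1]+K[1,2]
def ortho(s,o,yaw,z,xr,yr,sc):
    "rectified view: rows = local x (mm), columns = local y (mm)"
    X,Y=np.mgrid[xr[0]:xr[1]:1/sc,yr[0]:yr[1]:1/sc]/1000; c,n=np.cos(yaw),np.sin(yaw)
    u,v=proj(s,np.dstack([o[0]+c*X-n*Y,o[1]+n*X+c*Y,z+0*X]))
    return cv2.remap(s['pixels'],u.astype(np.float32),v.astype(np.float32),cv2.INTER_CUBIC)
E
python3 - <<'E'
from h import *
w=load('wrist'); yaw=np.radians(19)
im=ortho(w,(.5206,.279),yaw,.052,(-30,50),(-60,60),6).copy()
for k in range(-60,60,10): cv2.putText(im,str(k),(int((k+60)*6),10),0,.35,(255,0,0)); cv2.line(im,(int((k+60)*6),12),(int((k+60)*6),18),(255,0,0))
for k in range(-20,50,10): cv2.putText(im,str(k),(0,int((k+30)*6)),0,.35,(255,0,0)); cv2.line(im,(22,int((k+30)*6)),(28,int((k+30)*6)),(255,0,0))
save('g1',im)
P=cloud(w);z=P[:,:,2]
m=(z>.046)&(z<.056)&(np.hypot(P[:,:,0]-.55,P[:,:,1]-.29)<.09);p=(P[m][:,:2]-[.5206,.279])*1000
c,n=np.cos(yaw),np.sin(yaw);q=np.c_[p@[c,n],p@[-n,c]]
print('z',np.median(P[m][:,2]),cv2.minAreaRect(q.astype(np.float32)))
# outer arm edges versus x
for x0 in range(-10,50,10):
    r=q[abs(q[:,0]-x0)<4][:,1]; print(x0,np.percentile(r,[1,99]).round(1))
E
```

```text
z 0.053394749003075725 ((53.4178466796875, 2.9525985717773438), (135.05255126953125, 113.0774154663086), 0.6475604176521301)
-10 [-53.5  55.5]
0 [-53.1  58.2]
10 [-53.   51.9]
20 [-52.9  51.3]
30 [-52.4  58.5]
40 [-53.   52.4]
```

View pics/g1.png

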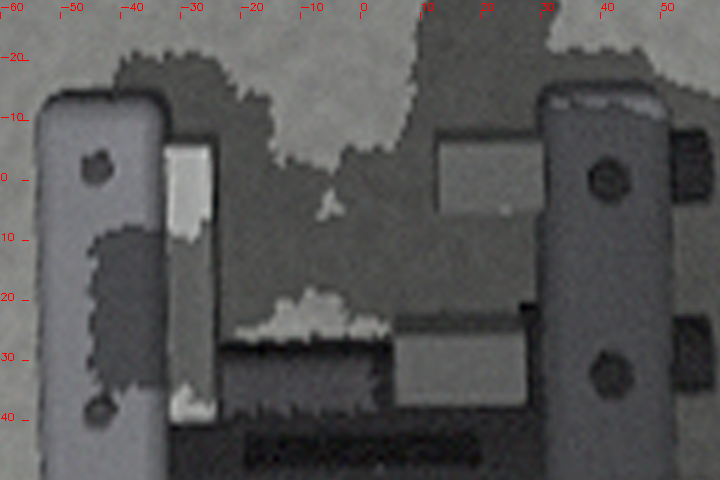

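```bash
python3 - <<'E'
from h import *
w=load('wrist'); sc=10
for z,name in ((.054,'armz'),(.052,'anvz')):
    g=cv2.GaussianBlur(cv2.cvtColor(ortho(w,(.5206,.279),np.radians(19),z,(-30,50),(-60,60),sc),cv2.COLOR_RGB2GRAY),(0,0),4).astype(float)
    gx=np.gradient(g,axis=1); gy=np.gradient(g,axis=0)
    def vedge(nm,y,x0,x1,sgn,h=3):
        X=np.arange(x0,x1,1.);Y=[]
        for x in X:
            r=sgn*gx[int((x+30)*sc),int((y-h+60)*sc):int((y+h+60)*sc)]; Y.append(np.argmax(r)/sc+y-h)
        Y=np.array(Y); f=np.polyfit(X,Y,1); k=abs(Y-np.polyval(f,X))<.5
        f=np.polyfit(X[k],Y[k],1); print(name,nm,'slope deg',np.degrees(f[0]).round(2),'y(0)',f[1].round(2),'y mid',np.median(Y).round(2),'sd',np.std(Y[k]-np.polyval(f,X[k])).round(2),k.sum())
    def hedge(nm,x,y0,y1,sgn,h=3):
        Y=np.arange(y0,y1,1.);Xs=[np.argmax(sgn*gy[int((x-h+30)*sc):int((x+h+30)*sc),int((y+60)*sc)])/sc+x-h for y in Y]; print(name,nm,np.median(Xs).round(2),np.std(Xs).round(2))
    if z==.054:
        vedge('Lout',-53,-8,48,1); vedge('Lin',-33,-10,-8,-1); vedge('Rin',30.3,-10,20,1,2); vedge('Rout',51,-10,48,-1,2)
        hedge('armL front',-14,-50,-37,1); hedge('armR front',-14,34,46,1)
    else:
        vedge('long face',-24,-4,24,-1,2); vedge('long face bright',-24,-4,7,-1,2); vedge('go face',13,-5,4,1,2); vedge('nogo face',5.8,27,36,1,2)
        hedge('go front',-7,15,26,1,2); hedge('go rear',5.7,15,27,-1,2); hedge('nogo front',25.7,8,26,1,2); hedge('nogo rear',37.7,8,26,-1,2); hedge('long front',-5.8,-32,-26,1,2); hedge('long rear',40.5,-32,-26,-1,2)
E
```

```text
armz Lout slope deg 0.86 y(0) -52.52 y mid -52.2 sd 0.22 53
armz Lin slope deg -5.73 y(0) -33.8 y mid -32.85 sd 0.0 2
armz Rin slope deg -2.39 y(0) 31.12 y mid 30.75 sd 0.21 22
armz Rout slope deg -0.46 y(0) 50.45 y mid 50.4 sd 0.28 15
armz armL front -13.9 0.25
armz armR front -15.1 0.34
anvz long face slope deg 0.45 y(0) -24.94 y mid -24.9 sd 0.16 28
anvz long face bright slope deg 0.36 y(0) -24.87 y mid -24.9 sd 0.1 11
anvz go face slope deg 0.1 y(0) 13.11 y mid 13.1 sd 0.07 9
anvz nogo face slope deg -1.24 y(0) 6.24 y mid 5.6 sd 0.13 9
anvz go front -6.3 0.18
anvz go rear 5.15 0.45
anvz nogo front 25.6 0.18
anvz nogo rear 37.4 0.1
anvz long front -5.7 0.13
anvz long rear 40.1 0.17
```

```bash
python3 -m pendant '[[[0,0,0,0,0,-0.128,1],[0.0321,-0.0426,0,0,0,0,1],[0.0321,-0.0426,0,0,0,0,1],[0.0321,-0.0426,0,0,0,0,1],[0.0321,-0.0426,0,0,0,0,1],[0.0321,-0.0426,0,0,0,0,1],[0.0321,-0.0426,0,0,0,0,1],[0.0321,-0.0426,0,0,0,0,1],[0,0,0,0,0,0,1],[0,0,0,0,0,0,1]]]'
python3 - <<'E'
from h import *
s=monitor.sense(); print(s['t'],s['tcp_pos'],R.from_quat(s['tool_rot']).as_matrix().round(4),s['force'])
w=snap('wrist'); 
im=ortho(w,(.442,0),np.radians(19.65),.062,(-40,40),(-40,40),7); save('p1',im)
g=cv2.cvtColor(im,cv2.COLOR_RGB2GRAY)
c=cv2.HoughCircles(cv2.GaussianBlur(g,(0,0),2),cv2.HOUGH_GRADIENT_ALT,1,40,param1=60,param2=.6,minRadius=60,maxRadius=150); print(c)
P=cloud(w);m=(P[:,:,2]>.058)&(P[:,:,2]<.066)&(np.hypot(P[:,:,0]-.442,P[:,:,1])<.03); p=P[m]; print(m.sum(),np.median(p[:,2]),cv2.minEnclosingCircle((p[:,:2]*1000).astype(np.float32)))
E
```

```text
t: 3.0
tcp_pos: [0.4414, 0.0007, 0.2017]
tool_rot: [-0.172, 0.985, 0.0, 0.0]
force: [-0.2, -1.2, 0.0]
finger_gap: 1.002
gripper_force: 0.0
3.0 [0.44138365 0.00066714 0.20168028] [[-9.411e-01 -3.382e-01  6.000e-04]
 [-3.382e-01  9.411e-01  4.000e-04]
 [-6.000e-04  2.000e-04 -1.000e+00]] [-0.16049256 -1.22654397  0.02127117]
[[[299.      258.       99.29029]]]
591 0.061779737945765634 ((439.7973937988281, 1.705165147781372), 18.023305892944336)
```

View pics/p1.png

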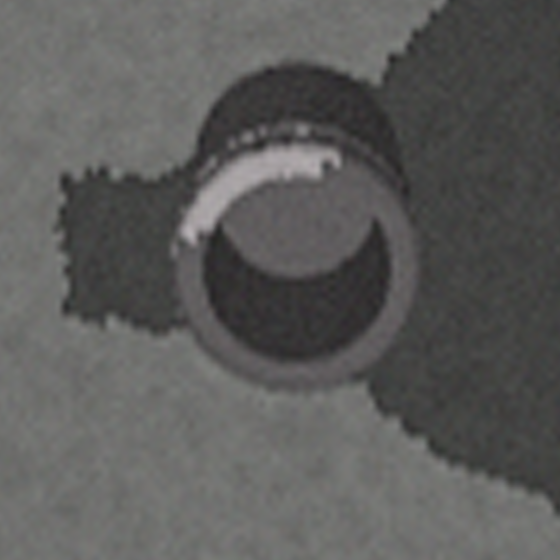

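The rim is centred at crop (297,266), so the piston is at about (0.4394, 0.0016). The depth circle agrees: radius 18.0 mm, height 0.062. I'll go down and grip.

```bash
python3 -m pendant '[[[0.002,0.0019,0.055,0,0,0,1],[0,0,0.055,0,0,0,1],[0,0,0.055,0,0,0,1],[0,0,0.0184,0,0,0,1],[0,0,0,0,0,0,1],[0,0,0,0,0,0,0.2],[0,0,0,0,0,0,0],[0,0,0,0,0,0,0],[0,0,0,0,0,0,0],[0,0,0,0,0,0,0],[0,0,0,0,0,0,0],[0,0,0,0,0,0,0],[0,0,0,0,0,0,0],[0,0,0,0,0,0,0],[0,0,0,0,0,0,0]]]' 60
```

```text
t: 4.55
tcp_pos: [0.4404, 0.0011, 0.056]
tool_rot: [-0.172, 0.985, -0.0, 0.001]
force: [1.2, 1.6, 5.8]
finger_gap: 0.4
gripper_force: 58.9
```

```bash
python3 -m pendant '[[[0,0,-0.02,0,0,0,0],[0,0,-0.02,0,0,0,0],[0,0,0,0,0,0,0],[0,0,0,0,0,0,0]]]'
python3 - <<'E'
from h import *
s=monitor.sense(); Rm=R.from_quat(s['tool_rot']).as_matrix(); t=s['tcp_pos']; print(s['t'],t,Rm.round(4),s['force'])
w=snap('wrist'); P=cloud(w)
T=(P-t)@Rm   # tool frame
m=(abs(T[:,:,2]+.006)<.004)&(np.hypot(T[:,:,0],T[:,:,1])<.03); p=T[m]; print(m.sum(),np.median(p,0))
im=ortho(w,t[:2],np.radians(19.65),t[2]+.006,(-40,40),(-40,40),7); save('p2',im)
for dz in np.arange(-.02,.03,.002):
    k=(abs(T[:,:,2]+dz)<.001)&(np.hypot(T[:,:,0],T[:,:,1])<.02); print(round(dz,3),k.sum(),end='; ')
E
```

```text
t: 4.95
tcp_pos: [0.4399, 0.0011, 0.0871]
tool_rot: [-0.172, 0.985, -0.0, 0.001]
force: [-0.0, -0.6, -1.1]
finger_gap: 0.399
gripper_force: 60.4
4.95 [0.43994427 0.00105768 0.08707892] [[-9.409e-01 -3.386e-01  1.700e-03]
 [-3.386e-01  9.409e-01 -5.000e-04]
 [-1.500e-03 -1.000e-03 -1.000e+00]] [-0.04136387 -0.60268564 -1.07302809]
2846 [ 0.00742649  0.00086228 -0.00579608]
-0.02 185; -0.018 191; -0.016 211; -0.014 198; -0.012 228; -0.01 245; -0.008 253; -0.006 334; -0.004 327; -0.002 165; -0.0 283; 0.002 313; 0.004 410; 0.006 1708; 0.008 98; 0.01 60; 0.012 45; 0.014 52; 0.016 54; 0.018 60; 0.02 62; 0.022 70; 0.024 288; 0.026 67; 0.028 33;
```

View pics/p2.png

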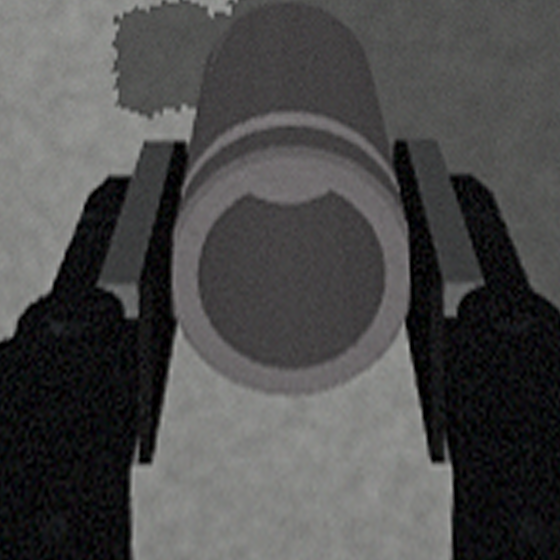

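The held piston's rim is centred at crop (291,275), so the wrist camera reads about +1.6 mm along tool y for something the pads hold at 0. I'll calibrate that at gauge viewing distance: set the piston down, release, rise, look and regrip.

```bash
python3 -m pendant '[[[0,0,0.02,0,0,0,0],[0,0,0.0175,0,0,0,0],[0,0,0.0010,0,0,0,0],[0,0,0,0,0,0,0],[0,0,0,0,0,0,1],[0,0,0,0,0,0,1],[0,0,0,0,0,0,1],[0,0,0,0,0,0,1],[0,0,0,0,0,0,1],[0,0,0,0,0,0,1],[0,0,-0.02,0,0,0,1],[0,0,-0.05,0,0,0,1],[0,0,-0.055,0,0,0,1],[0,0,-0.055,0,0,0,1],[0,0,0,0,0,0,1],[0,0,0,0,0,0,1],[0,0,0,0,0,0,1]]]'
python3 - <<'E'
from h import *
s=monitor.sense(); Rm=R.from_quat(s['tool_rot']).as_matrix(); t=s['tcp_pos']; print(s['t'],t,Rm.round(4),s['force'])
w=snap('wrist'); P=cloud(w)
im=ortho(w,t[:2],np.radians(19.65),.062,(-40,40),(-40,40),10); np.save('p3.npy',im)
g=cv2.GaussianBlur(cv2.cvtColor(im,cv2.COLOR_RGB2GRAY),(0,0),2)
for mr in((70,100),(115,140),(150,190)):
    c=cv2.HoughCircles(g,cv2.HOUGH_GRADIENT,1,40,param1=40,param2=15,minRadius=mr[0],maxRadius=mr[1]); print(None if c is None else c[0,:2])
m=(P[:,:,2]>.058)&(P[:,:,2]<.066)&(np.hypot(P[:,:,0]-t[0],P[:,:,1]-t[1])<.03); p=((P-t)@Rm)[m]; print(m.sum(),cv2.minEnclosingCircle((p[:,:2]*1000).astype(np.float32)))
# same circle method, first picture's numbers were in world; edges in row/col profile:
for r in (330,380,400,420): pass
print('cols',[ (r,np.where(np.abs(np.gradient(g[r].astype(float)))>6)[0].tolist()[:1],np.where(np.abs(np.gradient(g[r].astype(float)))>6)[0].tolist()[-1:]) for r in (380,400,420)])
save('p3',im,.7)
E
```

```text
t: 6.7
tcp_pos: [0.4386, 0.0015, 0.1989]
tool_rot: [-0.172, 0.985, 0.0, -0.001]
force: [0.4, 0.4, 0.1]
finger_gap: 0.997
gripper_force: 0.0
6.7 [0.4385989  0.00146505 0.19890712] [[-9.409e-01 -3.387e-01 -2.300e-03]
 [-3.387e-01  9.409e-01  6.000e-04]
 [ 1.900e-03  1.300e-03 -1.000e+00]] [0.39875403 0.36834248 0.14802658]
None
[[416.5 397.5 136. ]
 [400.5 222.5 121.3]]
[[409.5 369.5 155. ]]
598 ((-0.06119922548532486, 1.2955927848815918), 18.159828186035156)
cols [(380, [], []), (400, [], []), (420, [], [])]
```

View pics/p3.png

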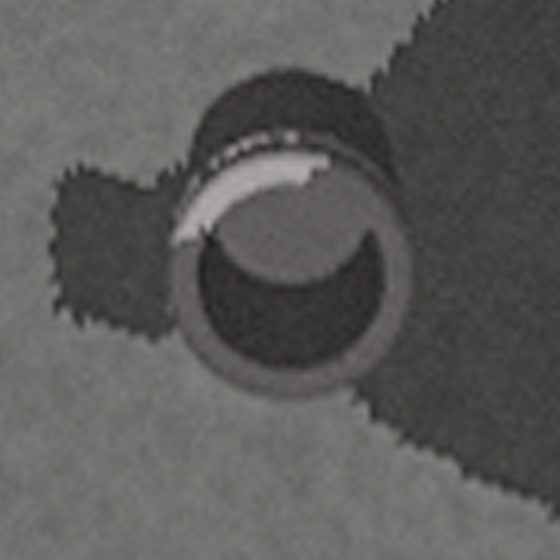

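```bash
python3 - <<'E'
from h import *
for i in range(5):
    s=monitor.sense(); print(s['t'],(s['tcp_pos']*1000).round(2),(R.from_quat(s['tool_rot']).as_rotvec()*1000).round(1),s['q'].round(4),s['force'].round(2)); w=eyes.snapshot('wrist'); print(np.array(w['eye'])*1000)
np.set_printoptions(suppress=True)
E
```

```text
6.75 [438.43   1.49 198.52] [ 5.3950e+02 -3.0917e+03 -2.2000e+00] [-0.2526  0.3572  1.9328  0.      0.8551 -2.1689] [-0.53  0.48 -0.04]
[359.9352243  -25.50192327 327.29717313]
6.8 [438.47   1.47 198.37] [ 5.3950e+02 -3.0914e+03 -2.5000e+00] [-0.2526  0.3576  1.9326 -0.      0.8552 -2.1689] [-1.33  0.97  0.8 ]
[360.02228824 -25.53200188 327.17281625]
6.85 [438.64   1.41 198.39] [ 5.3940e+02 -3.0916e+03 -2.3000e+00] [-0.2526  0.3577  1.9323 -0.      0.8552 -2.1689] [ 0.49  0.85 -0.27]
[360.15258551 -25.5682986  327.17805441]
6.9 [438.8    1.37 198.49] [ 5.3950e+02 -3.0918e+03 -2.1000e+00] [-0.2526  0.3576  1.932  -0.      0.8553 -2.1689] [-0.19 -0.42  0.29]
[360.28881511 -25.60228617 327.26566407]
6.95 [438.97   1.33 198.67] [ 5.3960e+02 -3.0923e+03 -1.9000e+00] [-0.2526  0.3574  1.9317  0.      0.8554 -2.1689] [-0.15  0.36  0.23]
[360.41092112 -25.63006945 327.39998079]
```

The TCP readings are steady; the arm just settles slowly, by about 1 mm after moves. I'll regrip now and use contact for the last bit of centring.

```bash
python3 -m pendant '[[[0,0,0.055,0,0,0,1],[0,0,0.055,0,0,0,1],[0,0,0.05,0,0,0,1],[0,0,0.0195,0,0,0,1],[0,0,0,0,0,0,1],[0,0,0,0,0,0,1],[0,0,0,0,0,0,1]]]'
python3 -m pendant '[[[0,0,0,0,0,0,0.4],[0,0,0,0,0,0,0],[0,0,0,0,0,0,0],[0,0,0,0,0,0,0],[0,0,0,0,0,0,0],[0,0,0,0,0,0,0],[0,0,0,0,0,0,0],[0,0,0,0,0,0,0]]]' 60
python3 - <<'E'
from h import *
s=monitor.sense(); print(s['t'],s['tcp_pos'],R.from_quat(s['tool_rot']).as_matrix().round(4),s['force'],s['gripper_force'])
E
```

```text
t: 7.7
tcp_pos: [0.4404, 0.001, 0.057]
tool_rot: [-0.172, 0.985, -0.0, 0.001]
force: [0.0, 0.2, 0.3]
finger_gap: 0.999
gripper_force: 0.0
t: 8.5
tcp_pos: [0.4399, 0.0012, 0.057]
tool_rot: [-0.172, 0.985, -0.0, 0.001]
force: [-0.7, 0.9, 7.6]
finger_gap: 0.398
gripper_force: 58.9
8.5 [0.43993    0.0012006  0.05699978] [[-9.408e-01 -3.388e-01  1.400e-03]
 [-3.388e-01  9.408e-01 -3.000e-04]
 [-1.200e-03 -8.000e-04 -1.000e+00]] [-0.68572419  0.86310183  7.55786216] 58.90949785709381
```

```bash
python3 -m pendant '[[[0,0,-0.0190,0,0,0,0],[0,0,-0.0190,0,0,0,0],[-0.0217,0.0404,0,0,0,0,0],[-0.0217,0.0404,0,0,0,0,0],[-0.0217,0.0404,0,0,0,0,0],[-0.0217,0.0404,0,0,0,0,0],[-0.0217,0.0404,0,0,0,0,0],[-0.0217,0.0404,0,0,0,0,0],[-0.0217,0.0404,0,0,0,0,0],[0,0,0,0,0,0,0],[0,0,0,0,0,0,0],[0,0,0,0,0,0,0],[0,0,0,0,0,0,0],[0,0,0,0,0,0,0],[0,0,0,0,0,0,0]]]'
cat >> h.py <<'E'
G0=np.array([.52445,.27173]); YAW=np.radians(19.65); ex=np.array([np.cos(YAW),np.sin(YAW)]); ey=np.array([-ex[1],ex[0]])
def gstat():
    s=monitor.sense(); d=s['tcp_pos'][:2]-G0; f=s['force']; Rm=R.from_quat(s['tool_rot']).as_matrix()
    print('t %.2f xg %.2f yg %.2f z %.2f | Fx %.2f Fy %.2f Fz %.2f | yaw %.2f grip %.0f'%(s['t'],*(1000*np.array([d@ex,d@ey,s['tcp_pos'][2]])),f[:2]@ex,f[:2]@ey,f[2],np.degrees(np.arctan2(Rm[1,1],Rm[0,1]))-90,s['gripper_force']))
E
python3 -c "
from h import *
gstat()"
```

```text
t: 10.0
tcp_pos: [0.4774, 0.2544, 0.0866]
tool_rot: [-0.171, 0.985, -0.0, -0.0]
force: [-0.4, -0.2, -2.1]
finger_gap: 0.401
gripper_force: 60.3
t 10.00 xg -50.17 yg -0.48 z 86.61 | Fx -0.43 Fy -0.10 Fz -2.09 | yaw 19.72 grip 60
```

```bash
python3 -m pendant '[[[-0.014,0.0006,0,0,0,0,0],[-0.014,0,0,0,0,0,0],[-0.014,0,0,0,0,0,0],[0,0,0,0,0,0,0],[0,0,0,0,0,0,0],[0,0,0,0,0,0,0]]]' >/dev/null
python3 -c "
from h import *
gstat()"
python3 -m pendant '[[[-0.0025,0,0,0,0,0,0],[-0.0025,0,0,0,0,0,0],[0,0,0,0,0,0,0],[0,0,0,0,0,0,0]]]' >/dev/null
python3 -c "
from h import *
gstat()"
```

```text
t 10.60 xg -17.07 yg 1.00 z 86.31 | Fx -0.72 Fy -0.07 Fz -0.58 | yaw 19.81 grip 60
t 11.00 xg -12.38 yg 0.91 z 86.63 | Fx 0.11 Fy -1.06 Fz -1.69 | yaw 19.80 grip 60
```

```bash
python3 -m pendant '[[[0,-0.0011,0,0,0,0,0],[-0.0015,0,0,0,0,0,0],[-0.0015,0,0,0,0,0,0],[0,0,0,0,0,0,0],[0,0,0,0,0,0,0]]]' >/dev/null
python3 -c "
from h import *
gstat()"
python3 -m pendant '[[[-0.0012,0,0,0,0,0,0],[-0.0012,0,0,0,0,0,0],[0,0,0,0,0,0,0]]]' >/dev/null
python3 -c "
from h import *
gstat()"
```

```text
t 11.50 xg -9.90 yg 0.03 z 86.59 | Fx -0.44 Fy -0.52 Fz -2.34 | yaw 19.80 grip 60
t 11.80 xg -7.77 yg 0.00 z 86.63 | Fx 0.19 Fy -0.34 Fz -0.87 | yaw 19.80 grip 60
```

```bash
python3 -m pendant '[[[-0.0012,0,0,0,0,0,0],[-0.0012,0,0,0,0,0,0],[0,0,0,0,0,0,0],[0,0,0,0,0,0,0]]]' >/dev/null
python3 -c "
from h import *
gstat()"
python3 -m pendant '[[[-0.0012,0,0,0,0,0,0],[-0.0012,0,0,0,0,0,0],[0,0,0,0,0,0,0],[0,0,0,0,0,0,0]]]' >/dev/null
python3 -c "
from h import *
gstat()"
```

```text
t 12.20 xg -6.07 yg 0.03 z 86.59 | Fx -0.39 Fy 0.16 Fz -0.39 | yaw 19.80 grip 60
t 12.60 xg -4.16 yg 0.04 z 86.58 | Fx -0.53 Fy 0.24 Fz -1.66 | yaw 19.80 grip 60
```

```bash
python3 -m pendant '[[[-0.0012,0,0,0,0,0,0],[-0.0012,0,0,0,0,0,0],[-0.0012,0,0,0,0,0,0],[-0.0012,0,0,0,0,0,0],[0,0,0,0,0,0,0],[0,0,0,0,0,0,0]]]' >/dev/null
python3 -c "
from h import *
gstat()"
python3 -m pendant '[[[0,-0.0004,0,0,0,0,0],[0,0,0,0,0,0,0],[0,0,0,0,0,0,0]]]' >/dev/null
python3 -c "
from h import *
gstat()"
python3 -m pendant '[[[0,-0.0004,0,0,0,0,0],[0,0,0,0,0,0,0],[0,0,0,0,0,0,0]]]' >/dev/null
python3 -c "
from h import *
gstat()"
```

```text
t 13.20 xg -0.35 yg 0.08 z 86.58 | Fx -0.16 Fy -0.51 Fz -1.42 | yaw 19.80 grip 60
t 13.50 xg -0.37 yg -0.29 z 86.59 | Fx 0.29 Fy 0.16 Fz -1.21 | yaw 19.80 grip 60
t 13.80 xg -0.39 yg -0.52 z 86.58 | Fx 0.12 Fy 1.05 Fz -1.67 | yaw 19.80 grip 60
```

```bash
python3 -m pendant '[[[-0.0015,0,0,0,0,0,0],[-0.0015,0,0,0,0,0,0],[-0.0015,0,0,0,0,0,0],[-0.0015,0,0,0,0,0,0],[-0.0015,0,0,0,0,0,0],[-0.0015,0,0,0,0,0,0],[0,0,0,0,0,0,0],[0,0,0,0,0,0,0]]]' >/dev/null
python3 -c "
from h import *
gstat()"
python3 -m pendant '[[[-0.001,0,0,0,0,0,0],[-0.001,0,0,0,0,0,0],[0,0,0,0,0,0,0],[0,0,0,0,0,0,0]]]' >/dev/null
python3 -c "
from h import *
gstat()"
python3 -m pendant '[[[-0.0006,0,0,0,0,0,0],[-0.0006,0,0,0,0,0,0],[0,0,0,0,0,0,0],[0,0,0,0,0,0,0]]]' >/dev/null
python3 -c "
from h import *
gstat()"
```

```text
t 14.60 xg 7.09 yg -0.54 z 86.60 | Fx 0.25 Fy 1.93 Fz -1.40 | yaw 19.80 grip 60
t 15.00 xg 8.48 yg -0.53 z 86.59 | Fx -0.38 Fy -0.01 Fz -0.62 | yaw 19.80 grip 60
t 15.40 xg 9.43 yg -0.55 z 86.60 | Fx -0.57 Fy 0.68 Fz -1.78 | yaw 19.80 grip 60
```

```bash
for i in 1; do python3 -m pendant '[[[-0.0006,0,0,0,0,0,0],[-0.0006,0,0,0,0,0,0],[0,0,0,0,0,0,0],[0,0,0,0,0,0,0]]]' >/dev/null; done
python3 -c "
from h import *
gstat()"
python3 -m pendant '[[[-0.0005,0,0,0,0,0,0],[0,0,0,0,0,0,0],[0,0,0,0,0,0,0]]]' >/dev/null
python3 -c "
from h import *
gstat()"
python3 -m pendant '[[[-0.0005,0,0,0,0,0,0],[0,0,0,0,0,0,0],[0,0,0,0,0,0,0]]]' >/dev/null
python3 -c "
from h import *
gstat()"
python3 -m pendant '[[[-0.0005,0,0,0,0,0,0],[0,0,0,0,0,0,0],[0,0,0,0,0,0,0]]]' >/dev/null
python3 -c "
from h import *
gstat()"
```

```text
t 15.80 xg 10.44 yg -0.55 z 86.60 | Fx 0.38 Fy 0.97 Fz -1.26 | yaw 19.80 grip 60
t 16.10 xg 10.77 yg -0.52 z 86.58 | Fx -1.49 Fy 1.35 Fz -1.04 | yaw 19.80 grip 60
t 16.40 xg 11.19 yg -0.54 z 86.56 | Fx -0.47 Fy 1.33 Fz -1.78 | yaw 19.80 grip 60
t 16.70 xg 11.64 yg -0.56 z 86.61 | Fx -0.70 Fy 0.96 Fz -1.62 | yaw 19.80 grip 60
```

```bash
python3 -m pendant '[[[-0.0005,0,0,0,0,0,0],[0,0,0,0,0,0,0],[0,0,0,0,0,0,0]]]' >/dev/null
python3 -c "
from h import *
gstat()"
python3 -m pendant '[[[-0.0005,0,0,0,0,0,0],[0,0,0,0,0,0,0],[0,0,0,0,0,0,0]]]' >/dev/null
python3 -c "
from h import *
gstat()"
python3 -m pendant '[[[-0.0004,0,0,0,0,0,0],[0,0,0,0,0,0,0],[0,0,0,0,0,0,0]]]' >/dev/null
python3 -c "
from h import *
gstat()"
```

```text
t 17.00 xg 11.99 yg -0.55 z 86.57 | Fx -0.28 Fy 1.28 Fz -1.69 | yaw 19.80 grip 60
t 17.30 xg 12.42 yg -0.57 z 86.60 | Fx -0.42 Fy 1.34 Fz -1.60 | yaw 19.80 grip 60
t 17.60 xg 12.71 yg -0.56 z 86.61 | Fx -2.16 Fy 0.95 Fz -1.82 | yaw 19.80 grip 60
```

```bash
python3 -m pendant '[[[-0.0002,0,0,0,0,0,0],[0,0,0,0,0,0,0],[0,0,0,0,0,0,0]]]' >/dev/null
python3 -c "
from h import *
gstat()"
python3 -m pendant '[[[-0.0002,0,0,0,0,0,0],[0,0,0,0,0,0,0],[0,0,0,0,0,0,0]]]' >/dev/null
python3 -c "
from h import *
gstat()"
```

```text
t 17.90 xg 12.86 yg -0.55 z 86.61 | Fx -0.05 Fy 1.25 Fz -1.60 | yaw 19.80 grip 60
t 18.20 xg 13.00 yg -0.55 z 86.57 | Fx -0.23 Fy -0.14 Fz -1.50 | yaw 19.80 grip 60
```

```bash
python3 -m pendant '[[[-0.0003,0,0,0,0,0,0],[0,0,0,0,0,0,0],[0,0,0,0,0,0,0]]]' >/dev/null
python3 -c "
from h import *
gstat()"
python3 -m pendant '[[[-0.0003,0,0,0,0,0,0],[0,0,0,0,0,0,0],[0,0,0,0,0,0,0]]]' >/dev/null
python3 -c "
from h import *
gstat()"
python3 -m pendant '[[[-0.0003,0,0,0,0,0,0],[0,0,0,0,0,0,0],[0,0,0,0,0,0,0]]]' >/dev/null
python3 -c "
from h import *
gstat()"
python3 -m pendant '[[[-0.0003,0,0,0,0,0,0],[0,0,0,0,0,0,0],[0,0,0,0,0,0,0]]]' >/dev/null
python3 -c "
from h import *
gstat()"
```

```text
t 18.50 xg 13.21 yg -0.53 z 86.58 | Fx -0.33 Fy 1.79 Fz -1.53 | yaw 19.80 grip 60
t 18.80 xg 13.34 yg -0.55 z 86.55 | Fx -0.77 Fy 0.35 Fz -1.02 | yaw 19.80 grip 60
t 19.10 xg 13.52 yg -0.55 z 86.55 | Fx -1.07 Fy 1.40 Fz 0.00 | yaw 19.80 grip 60
t 19.40 xg 13.72 yg -0.56 z 86.53 | Fx -1.88 Fy 1.56 Fz -0.75 | yaw 19.81 grip 60
```

```bash
python3 -m pendant '[[[-0.0003,0,0,0,0,0,0],[0,0,0,0,0,0,0],[0,0,0,0,0,0,0]]]' >/dev/null
python3 -c "
from h import *
gstat()"
python3 -m pendant '[[[-0.0003,0,0,0,0,0,0],[0,0,0,0,0,0,0],[0,0,0,0,0,0,0]]]' >/dev/null
python3 -c "
from h import *
gstat()"
```

```text
t 19.70 xg 13.92 yg -0.54 z 86.51 | Fx -1.78 Fy 0.51 Fz -0.49 | yaw 19.81 grip 60
t 20.00 xg 14.11 yg -0.53 z 86.51 | Fx -3.06 Fy 0.72 Fz -0.95 | yaw 19.81 grip 60
```

```bash
python3 -m pendant '[[[-0.0003,0,0,0,0,0,0],[0,0,0,0,0,0,0],[0,0,0,0,0,0,0]]]' >/dev/null
python3 -c "
from h import *
gstat()"
python3 -m pendant '[[[-0.0003,0,0,0,0,0,0],[0,0,0,0,0,0,0],[0,0,0,0,0,0,0]]]' >/dev/null
python3 -c "
from h import *
gstat()"
python3 -m pendant '[[[-0.0003,0,0,0,0,0,0],[0,0,0,0,0,0,0],[0,0,0,0,0,0,0]]]' >/dev/null
python3 -c "
from h import *
gstat()"
```

```text
t 20.30 xg 14.29 yg -0.54 z 86.49 | Fx -3.61 Fy 0.58 Fz 0.44 | yaw 19.80 grip 60
t 20.60 xg 14.51 yg -0.55 z 86.48 | Fx -5.22 Fy 0.34 Fz -0.16 | yaw 19.80 grip 60
t 20.90 xg 14.65 yg -0.56 z 86.45 | Fx -4.38 Fy 0.14 Fz -1.37 | yaw 19.81 grip 60
```

```bash
cat >> h.py <<'E'
def tilt():
    s=monitor.sense(); Rm=R.from_quat(s['tool_rot']).as_matrix(); w=snap('wrist'); T=(cloud(w)-s['tcp_pos'])@Rm
    m=(abs(T[:,:,2]+.006)<.004)&(np.hypot(T[:,:,0],T[:,:,1]-.001)<.0175)&(np.hypot(T[:,:,0],T[:,:,1]-.001)>.0135); p=T[m]
    for _ in range(4):
        A=np.c_[p[:,:2],np.ones(len(p))]; f=np.linalg.lstsq(A,p[:,2],rcond=None)[0]; r=p[:,2]-A@f; p=p[abs(r)<2*r.std()+1e-5]
    print('rim plane tilt deg (along tool x, y):',np.degrees(f[:2]).round(2),'top z rel',round(f[2]*1000,2),'n',len(p),'sd',(r.std()*1000).round(2))
E
python3 - <<'E'
from h import *
gstat();tilt();gstat();tilt();gstat()
E
```

```text
t 20.90 xg 14.65 yg -0.56 z 86.45 | Fx -4.38 Fy 0.14 Fz -1.37 | yaw 19.81 grip 60
rim plane tilt deg (along tool x, y): [-1.36 -0.84] top z rel -4.92 n 1091 sd 0.46
t 20.95 xg 14.69 yg -0.55 z 86.48 | Fx -5.43 Fy -0.34 Fz -0.30 | yaw 19.81 grip 60
rim plane tilt deg (along tool x, y): [-1.27 -0.68] top z rel -4.85 n 1077 sd 0.46
t 21.00 xg 14.68 yg -0.54 z 86.46 | Fx -6.05 Fy 0.92 Fz -0.75 | yaw 19.81 grip 60
```

```bash
python3 -m pendant '[[[-0.0003,0,0,0,0,0,0],[0,0,0,0,0,0,0],[-0.0003,0,0,0,0,0,0],[0,0,0,0,0,0,0],[0,0,0,0,0,0,0]]]' >/dev/null
python3 - <<'E'
from h import *
for i in range(5): gstat();eyes.snapshot('wrist')
tilt()
E
```

```text
t 21.50 xg 14.83 yg -0.55 z 86.45 | Fx -5.87 Fy 0.65 Fz -0.09 | yaw 19.81 grip 60
t 21.55 xg 14.83 yg -0.54 z 86.45 | Fx -4.77 Fy 0.27 Fz 0.79 | yaw 19.81 grip 60
t 21.60 xg 14.82 yg -0.56 z 86.45 | Fx -5.65 Fy 0.42 Fz -0.44 | yaw 19.81 grip 60
t 21.65 xg 14.83 yg -0.57 z 86.46 | Fx -4.88 Fy 0.61 Fz 0.65 | yaw 19.81 grip 60
t 21.70 xg 14.85 yg -0.55 z 86.44 | Fx -4.98 Fy 0.29 Fz -0.64 | yaw 19.81 grip 60
rim plane tilt deg (along tool x, y): [-1.48 -0.92] top z rel -4.81 n 1089 sd 0.47
```

```bash
python3 -m pendant '[[[-0.0005,0,0,0,0,0,0],[0,0,0,0,0,0,0],[0,0,0,0,0,0,0]]]' >/dev/null
python3 - <<'E'
from h import *
for i in range(4): gstat();eyes.snapshot('wrist')
E
python3 -m pendant '[[[-0.0005,0,0,0,0,0,0],[0,0,0,0,0,0,0],[0,0,0,0,0,0,0]]]' >/dev/null
python3 - <<'E'
from h import *
for i in range(4): gstat();eyes.snapshot('wrist')
E
```

```text
t 22.10 xg 14.98 yg -0.53 z 86.43 | Fx -4.93 Fy -0.22 Fz 0.41 | yaw 19.81 grip 60
t 22.15 xg 15.00 yg -0.57 z 86.42 | Fx -4.69 Fy 0.21 Fz 0.27 | yaw 19.81 grip 60
t 22.20 xg 14.97 yg -0.55 z 86.40 | Fx -5.33 Fy 0.21 Fz 0.57 | yaw 19.81 grip 60
t 22.25 xg 14.96 yg -0.53 z 86.41 | Fx -6.26 Fy 0.70 Fz 0.91 | yaw 19.81 grip 60
t 22.60 xg 15.15 yg -0.59 z 86.39 | Fx -6.25 Fy 0.37 Fz 0.25 | yaw 19.81 grip 60
t 22.65 xg 15.12 yg -0.58 z 86.39 | Fx -5.89 Fy 0.11 Fz 1.32 | yaw 19.81 grip 60
t 22.70 xg 15.12 yg -0.56 z 86.38 | Fx -6.02 Fy 0.52 Fz 1.11 | yaw 19.82 grip 60
t 22.75 xg 15.12 yg -0.58 z 86.37 | Fx -5.90 Fy -0.49 Fz -0.49 | yaw 19.81 grip 60
```

```bash
python3 -m pendant '[[[-0.0005,0,0,0,0,0,0],[0,0,0,0,0,0,0],[-0.0005,0,0,0,0,0,0],[0,0,0,0,0,0,0],[0,0,0,0,0,0,0]]]' >/dev/null
python3 - <<'E'
from h import *
for i in range(4): gstat();eyes.snapshot('wrist')
tilt()
E
```

```text
t 23.30 xg 15.41 yg -0.57 z 86.31 | Fx -7.35 Fy 0.55 Fz 2.90 | yaw 19.81 grip 60
t 23.35 xg 15.40 yg -0.57 z 86.29 | Fx -6.93 Fy 0.17 Fz 1.17 | yaw 19.81 grip 60
t 23.40 xg 15.41 yg -0.57 z 86.30 | Fx -6.41 Fy 0.25 Fz 1.61 | yaw 19.81 grip 60
t 23.45 xg 15.42 yg -0.57 z 86.32 | Fx -7.15 Fy 0.67 Fz 1.26 | yaw 19.81 grip 60
rim plane tilt deg (along tool x, y): [-1.75 -0.72] top z rel -4.91 n 1103 sd 0.44
```

```bash
python3 -m pendant '[[[-0.0005,0,0,0,0,0,0],[0,0,0,0,0,0,0],[-0.0003,0,0,0,0,0,0],[0,0,0,0,0,0,0],[0,0,0,0,0,0,0]]]' >/dev/null
python3 - <<'E'
from h import *
for i in range(8): gstat();eyes.snapshot('wrist')
E
```

```text
t 24.05 xg 15.59 yg -0.57 z 86.29 | Fx -7.52 Fy 0.15 Fz 1.74 | yaw 19.82 grip 61
t 24.10 xg 15.58 yg -0.57 z 86.28 | Fx -7.56 Fy 0.08 Fz 1.24 | yaw 19.82 grip 61
t 24.15 xg 15.57 yg -0.55 z 86.27 | Fx -6.80 Fy -0.09 Fz 1.40 | yaw 19.82 grip 61
t 24.20 xg 15.59 yg -0.57 z 86.28 | Fx -7.16 Fy 0.12 Fz 2.72 | yaw 19.82 grip 61
t 24.25 xg 15.60 yg -0.57 z 86.28 | Fx -8.02 Fy -0.54 Fz 1.77 | yaw 19.82 grip 61
t 24.30 xg 15.59 yg -0.60 z 86.28 | Fx -7.65 Fy -0.78 Fz 2.07 | yaw 19.82 grip 61
t 24.35 xg 15.54 yg -0.58 z 86.29 | Fx -8.32 Fy 0.55 Fz 2.21 | yaw 19.82 grip 61
t 24.40 xg 15.57 yg -0.57 z 86.28 | Fx -6.93 Fy -0.69 Fz 2.15 | yaw 19.82 grip 61
```

```bash
python3 -m pendant '[[[-0.0005,0,0,0,0,0,0],[0,0,0,0,0,0,0],[0,0,0,0,0,0,0],[0,0,0,0,0,0,0],[0,0,0,0,0,0,0],[0,0,0,0,0,0,0]]]' >/dev/null
python3 - <<'E'
from h import *
for i in range(6): gstat();eyes.snapshot('wrist')
tilt()
E
python3 -m pendant '[[[0,0,0,0,0,0,0],[0,0,0,0,0,0,0],[0,0,0,0,0,0,0],[0,0,0,0,0,0,0],[0,0,0,0,0,0,0]]]' >/dev/null
python3 - <<'E'
from h import *
for i in range(5): gstat();eyes.snapshot('wrist')
E
```

```text
t 25.05 xg 15.69 yg -0.57 z 86.27 | Fx -7.94 Fy -0.94 Fz 1.78 | yaw 19.82 grip 61
t 25.10 xg 15.68 yg -0.57 z 86.27 | Fx -9.22 Fy 0.04 Fz 1.84 | yaw 19.82 grip 61
t 25.15 xg 15.68 yg -0.56 z 86.27 | Fx -8.19 Fy 0.61 Fz 2.42 | yaw 19.82 grip 61
t 25.20 xg 15.70 yg -0.56 z 86.28 | Fx -7.49 Fy -0.09 Fz 2.29 | yaw 19.82 grip 61
t 25.25 xg 15.70 yg -0.61 z 86.27 | Fx -8.98 Fy 0.18 Fz 2.59 | yaw 19.82 grip 61
t 25.30 xg 15.70 yg -0.57 z 86.27 | Fx -7.87 Fy 0.30 Fz 1.85 | yaw 19.82 grip 61
rim plane tilt deg (along tool x, y): [-2.08 -0.66] top z rel -4.84 n 1095 sd 0.44
t 25.90 xg 15.68 yg -0.59 z 86.28 | Fx -7.99 Fy -1.16 Fz 2.36 | yaw 19.82 grip 61
t 25.95 xg 15.67 yg -0.54 z 86.26 | Fx -8.50 Fy -0.35 Fz 2.11 | yaw 19.82 grip 61
t 26.00 xg 15.68 yg -0.58 z 86.26 | Fx -8.05 Fy -0.00 Fz 2.00 | yaw 19.82 grip 61
t 26.05 xg 15.68 yg -0.57 z 86.24 | Fx -8.51 Fy -0.22 Fz 2.18 | yaw 19.82 grip 61
t 26.10 xg 15.68 yg -0.56 z 86.26 | Fx -8.72 Fy 0.41 Fz 2.22 | yaw 19.82 grip 61
```

About 8.2 N has been held steadily for 1.5 s, never over 10 N. Now I'll withdraw.

```bash
python3 -m pendant '[[[0,0,0,0,0,0,0],[0,0,0,0,0,0,0],[0.001,0,0,0,0,0,0],[0.0015,0,0,0,0,0,0],[0.0015,0.0002,0,0,0,0,0],[0.0025,0.0002,0,0,0,0,0],[0.0025,0,0,0,0,0,0],[0.0025,0,0,0,0,0,0],[0.0025,0,0,0,0,0,0],[0,0,0,0,0,0,0]]]' >/dev/null
python3 - <<'E'
from h import *
gstat();tilt()
E
```

```text
t 27.15 xg 7.77 yg -0.31 z 87.10 | Fx -0.41 Fy 0.52 Fz -1.58 | yaw 19.79 grip 60
rim plane tilt deg (along tool x, y): [-0.2  -0.78] top z rel -4.88 n 1090 sd 0.5
```

```bash
python3 -m pendant '[[[0.004,0.0003,0,0,0,0,0],[0.006,0,0,0,0,0,0],[0.01,0,0,0,0,0,0],[0.02,0,0,0,0,0,0],[0.03,0,0,0,0,0,0],[0,0,-0.03,0,0,0,0],[0,0,-0.05,0,0,0,0],[0,0,-0.05,0,0,0,0],[0,0,0,0,0,0,0]]]' >/dev/null
python3 - <<'E'
from h import *
gstat(); print(monitor.sense()['tcp_pos'])
for n,pts in (('top',[(358.7,174),(358.3,193.5)]),):
    s=load(n);K=s['intrinsics']
    for u,v in pts:
        r=rot(s)@np.array([(u-K[0,2])/K[0,0],(v-K[1,2])/K[1,1],1]); e=s['eye']; print(e+r*(.065-e[2])/r[2])
E
```

```text
t 28.10 xg -45.93 yg -0.18 z 195.76 | Fx 0.96 Fy -0.57 Fz -0.97 | yaw 19.82 grip 60
[0.48125832 0.25611224 0.19575915]
[ 0.54690093 -0.30239513  0.065     ]
[ 0.48780354 -0.29853427  0.065     ]
```

```bash
python3 -m pendant '[[[0.0059,-0.057,0,0,0,0,0],[0.0059,-0.057,0,0,0,0,0],[0.0059,-0.057,0,0,0,0,0],[0.0059,-0.057,0,0,0,0,0],[0.0059,-0.057,0,0,0,0,0],[0.0059,-0.057,0,0,0,0,0],[0.0059,-0.057,0,0,0,0,0],[0.0059,-0.057,0,0,0,0,0],[0.0059,-0.057,0,0,0,0,0],[0.0059,-0.057,0,0,0,0,0],[0.0059,-0.057,0,0,0,0,0],[0.0059,-0.057,0,0,0,0,0],[0,0,0,0,0,0,0],[0,0,0,0,0,0,0],[0,0,0,0,0,0,0],[0,0,0,0,0,0,0]]]' 
python3 - <<'E'
from h import *
s=monitor.sense(); print(s['t'],s['tcp_pos'],R.from_quat(s['tool_rot']).as_matrix().round(4),s['q'][[0,5]])
w=snap('wrist')
im=ortho(w,(.547,-.302),YAW,.065,(-40,40),(-40,40),7).copy(); save('b1',im)
g=cv2.GaussianBlur(cv2.cvtColor(im,cv2.COLOR_RGB2GRAY),(0,0),2)
print(cv2.HoughCircles(g,cv2.HOUGH_GRADIENT,1,100,param1=50,param2=20,minRadius=120,maxRadius=145))
E
```

```text
t: 29.7
tcp_pos: [0.6099, -0.2769, 0.1901]
tool_rot: [-0.173, 0.985, 0.001, -0.001]
force: [0.4, 0.2, -1.4]
finger_gap: 0.397
gripper_force: 60.5
29.7 [ 0.60987042 -0.27688828  0.19005797] [[-0.9403 -0.3403 -0.0017]
 [-0.3403  0.9403  0.0014]
 [ 0.0011  0.0019 -1.    ]] [-0.59277088 -2.51091808]
[[[295.5 290.5 142.2]]]
```

View pics/b1.png

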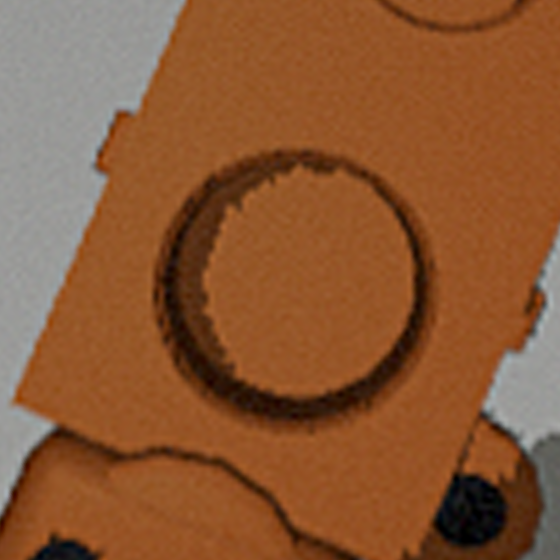

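The bore rim is centred at crop (295,290), giving a corrected TCP target of about (0.5498, -0.3010). I'll move over it with the foot about 10 mm above the mouth.

```bash
python3 -m pendant '[[[0.0405,-0.0014,0,0,0,0,0],[0.0404,-0.0014,0,0,0,0,0],[0,0,0.036,0,0,0,0],[0,0,0.036,0,0,0,0],[0,0,0,0,0,0,0],[0,0,0,0,0,0,0],[0,0,0,0,0,0,0],[0,0,0,0,0,0,0]]]' 
cat >> h.py <<'E'
def bstat(n=3):
    for i in range(n):
        s=monitor.sense(); Rm=R.from_quat(s['tool_rot']).as_matrix(); d=(np.array([.5498,-.30095,0])-s['tcp_pos'])@Rm
        print('t %.2f z %.2f  to go tool x,y mm %.2f %.2f | F tool x %.2f y %.2f  Fz %.2f'%(s['t'],s['tcp_pos'][2]*1000,d[0]*1000,d[1]*1000,*(s['force']@Rm)[:2],s['force'][2])); eyes.snapshot('wrist')
E
python3 - <<'E'
from h import *
bstat()
E
```

```text
t: 30.55
tcp_pos: [0.5516, -0.3033, 0.1347]
tool_rot: [-0.172, 0.985, -0.001, 0.001]
force: [0.3, -0.1, -1.1]
finger_gap: 0.395
gripper_force: 60.5
t 30.55 z 134.73  to go tool x,y mm 1.10 3.15 | F tool x -0.20 y -0.20  Fz -1.14
t 30.60 z 134.55  to go tool x,y mm 0.90 3.05 | F tool x 0.91 y 0.20  Fz -1.96
t 30.65 z 134.31  to go tool x,y mm 0.68 2.83 | F tool x -0.09 y -0.63  Fz -1.07
```

```bash
sed -i "s/d=(np.array(\[.5498,-.30095,0\])-s\['tcp_pos'\])@Rm/d=(np.array([.5498,-.30095,s['tcp_pos'][2]])-s['tcp_pos'])@Rm/" h.py
python3 -m pendant '[[[0.0004,0.003,0,0,0,0,0],[0,0,0,0,0,0,0],[0,0,0,0,0,0,0],[0,0,0,0,0,0,0],[0,0,0,0,0,0,0]]]' >/dev/null
python3 - <<'E'
from h import *
bstat(2)
E
```

```text
t 31.20 z 132.97  to go tool x,y mm -0.44 -0.29 | F tool x -0.78 y -0.60  Fz -0.67
t 31.25 z 132.94  to go tool x,y mm -0.45 -0.30 | F tool x 0.50 y 0.34  Fz -0.07
```

```bash
python3 -m pendant '[[[-0.0005,-0.0004,0.005,0,0,0,0],[0,0,0.005,0,0,0,0],[0,0,0,0,0,0,0],[0,0,0,0,0,0,0],[0,0,0,0,0,0,0]]]' >/dev/null
python3 -c "
from h import *
bstat(2)"
python3 -m pendant '[[[0,0,0.0015,0,0,0,0],[0,0,0.0015,0,0,0,0],[0,0,0.0015,0,0,0,0],[0,0,0,0,0,0,0],[0,0,0,0,0,0,0]]]' >/dev/null
python3 -c "
from h import *
bstat(2)"
```

```text
t 31.80 z 124.95  to go tool x,y mm 0.00 0.02 | F tool x 0.10 y 0.62  Fz -1.51
t 31.85 z 125.04  to go tool x,y mm 0.03 0.06 | F tool x -0.77 y 0.35  Fz -2.33
t 32.40 z 121.30  to go tool x,y mm -0.04 -0.05 | F tool x 0.11 y 0.94  Fz -1.15
t 32.45 z 121.38  to go tool x,y mm -0.00 -0.01 | F tool x -0.71 y -0.06  Fz -0.23
```

Foot is at about 64 mm, just entering the mouth. I'll go on in 1 mm steps.

```bash
python3 -m pendant '[[[0,0,0.0012,0,0,0,0],[0,0,0.0012,0,0,0,0],[0,0,0,0,0,0,0],[0,0,0,0,0,0,0]]]' >/dev/null
python3 -c "
from h import *
bstat(2)"
python3 -m pendant '[[[0,0,0.0012,0,0,0,0],[0,0,0.0012,0,0,0,0],[0,0,0,0,0,0,0],[0,0,0,0,0,0,0]]]' >/dev/null
python3 -c "
from h import *
bstat(2)"
```

```text
t 32.90 z 119.42  to go tool x,y mm -0.02 -0.04 | F tool x -0.23 y -0.07  Fz -1.32
t 32.95 z 119.45  to go tool x,y mm -0.03 -0.01 | F tool x 0.74 y 0.04  Fz -1.38
t 33.40 z 117.48  to go tool x,y mm -0.06 -0.03 | F tool x -0.36 y 0.47  Fz -1.42
t 33.45 z 117.51  to go tool x,y mm -0.04 -0.05 | F tool x -0.06 y -0.42  Fz -1.59
```

```bash
python3 -m pendant '[[[0,0,0.0012,0,0,0,0],[0,0,0.0012,0,0,0,0],[0,0,0.0012,0,0,0,0],[0,0,0.0012,0,0,0,0],[0,0,0,0,0,0,0]]]' >/dev/null
python3 -c "
from h import *
bstat(2)"
python3 -m pendant '[[[0,0,0.0015,0,0,0,0],[0,0,0.0015,0,0,0,0],[0,0,0.0015,0,0,0,0],[0,0,0.0015,0,0,0,0],[0,0,0.0015,0,0,0,0],[0,0,0,0,0,0,0]]]' >/dev/null
python3 -c "
from h import *
bstat(2)"
```

```text
t 34.00 z 113.49  to go tool x,y mm -0.10 -0.13 | F tool x 0.98 y 0.12  Fz -1.45
t 34.05 z 113.57  to go tool x,y mm -0.08 -0.11 | F tool x -0.59 y 0.39  Fz -1.89
t 34.70 z 107.46  to go tool x,y mm -0.12 -0.15 | F tool x 0.26 y -0.40  Fz -1.48
t 34.75 z 107.57  to go tool x,y mm -0.09 -0.11 | F tool x 0.24 y 0.57  Fz -2.32
```

Sliding freely; 15 mm to go.

```bash
python3 -m pendant '[[[0,0,0.002,0,0,0,0],[0,0,0.002,0,0,0,0],[0,0,0.002,0,0,0,0],[0,0,0.002,0,0,0,0],[0,0,0.002,0,0,0,0],[0,0,0.002,0,0,0,0],[0,0,0,0,0,0,0],[0,0,0,0,0,0,0]]]' >/dev/null
python3 -c "
from h import *
bstat(2)"
python3 -m pendant '[[[0,0,0.001,0,0,0,0],[0,0,0.001,0,0,0,0],[0,0,0.001,0,0,0,0],[0,0,0,0,0,0,0],[0,0,0,0,0,0,0]]]' >/dev/null
python3 -c "
from h import *
bstat(3)"
```

```text
t 35.60 z 98.06  to go tool x,y mm -0.03 -0.04 | F tool x -0.43 y -0.12  Fz -1.95
t 35.65 z 98.12  to go tool x,y mm -0.03 0.02 | F tool x -0.08 y 0.03  Fz -1.57
t 36.20 z 95.67  to go tool x,y mm -0.03 -0.05 | F tool x 0.27 y 0.19  Fz -0.57
t 36.25 z 95.68  to go tool x,y mm -0.05 -0.02 | F tool x 0.41 y -0.33  Fz -1.49
t 36.30 z 95.73  to go tool x,y mm -0.01 -0.00 | F tool x 0.39 y -0.87  Fz -1.34
```

```bash
python3 -m pendant '[[[0,0,0.001,0,0,0,0],[0,0,0.001,0,0,0,0],[0,0,0.001,0,0,0,0],[0,0,0,0,0,0,0],[0,0,0,0,0,0,0]]]' >/dev/null
python3 -c "
from h import *
bstat(2)"
python3 -m pendant '[[[0,0,0.0008,0,0,0,0],[0,0,0.0008,0,0,0,0],[0,0,0,0,0,0,0],[0,0,0,0,0,0,0]]]' >/dev/null
python3 -c "
from h import *
bstat(2)"
```

```text
t 36.85 z 93.28  to go tool x,y mm -0.05 -0.01 | F tool x -0.70 y -0.08  Fz -2.24
t 36.90 z 93.30  to go tool x,y mm -0.01 -0.03 | F tool x -0.52 y 0.04  Fz -1.13
t 37.35 z 92.19  to go tool x,y mm 0.01 0.02 | F tool x -0.77 y -0.44  Fz -0.44
t 37.40 z 92.21  to go tool x,y mm 0.02 0.04 | F tool x 0.24 y -0.15  Fz 0.39
```

```bash
python3 -m pendant '[[[0,0,0.0008,0,0,0,0],[0,0,0,0,0,0,0],[0,0,0.0006,0,0,0,0],[0,0,0,0,0,0,0],[0,0,0,0,0,0,0]]]' >/dev/null
python3 -c "
from h import *
bstat(3)"
```

```text
t 37.95 z 92.11  to go tool x,y mm 0.15 0.05 | F tool x 0.05 y 2.11  Fz 7.25
t 38.00 z 92.10  to go tool x,y mm 0.13 0.04 | F tool x 1.83 y 2.36  Fz 7.25
t 38.05 z 92.12  to go tool x,y mm 0.13 0.06 | F tool x 0.92 y 2.15  Fz 8.22
```

Seated: it stopped firmly at TCP 92.1 mm, as predicted, at about 9 N. I'll release, rise, and check the height and tilt from the wrist depth.

```bash
python3 -m pendant '[[[0,0,0,0,0,0,0.55],[0,0,0,0,0,0,0.7],[0,0,0,0,0,0,0.9],[0,0,0,0,0,0,0.9],[0,0,0,0,0,0,0.9],[0,0,0,0,0,0,0.9],[0,0,-0.01,0,0,0,0.9],[0,0,-0.03,0,0,0,0.9],[0,0,-0.05,0,0,0,0.9],[0,0,-0.05,0,0,0,0.9],[0,0,0,0,0,0,0.9],[0,0,0,0,0,0,0.9],[0,0,0,0,0,0,0.9],[0,0,0,0,0,0,0.9]]]'
python3 - <<'E'
from h import *
w=snap('wrist');P=cloud(w);D=np.hypot(P[:,:,0]-.5477,P[:,:,1]+.2994)
m=(P[:,:,2]>.085)&(P[:,:,2]<.11)&(D<.03);p=P[m];print('rim',m.sum(),np.percentile(p[:,2],[5,50,95]).round(4),cv2.minEnclosingCircle((p[:,:2]*1000).astype(np.float32)))
k=(abs(P[:,:,2]-.065)<.005)&(D<.05)&(D>.025);print('caliper top',np.median(P[k][:,2]))
for n,q in(('small',(.597,.004)),('jar',(.675,.126))):
    for c in('top',):
        Q=cloud(snap(c)); m=(Q[:,:,2]>.05)&(np.hypot(Q[:,:,0]-q[0],Q[:,:,1]-q[1])<.05)&(Q[:,:,2]<.08); print(n,m.sum(),np.median(Q[m],0).round(3))
E
```

```text
t: 39.5
tcp_pos: [0.5488, -0.3002, 0.2013]
tool_rot: [-0.172, 0.985, 0.001, -0.001]
force: [-0.2, -0.0, -0.3]
finger_gap: 0.905
gripper_force: 0.0
rim 986 [0.0861 0.0965 0.0979] ((547.8299560546875, -299.1524963378906), 18.170534133911133)
caliper top 0.06530127921920192
small 0 [nan nan nan]
jar 221 [0.681 0.127 0.069]
  return _methods._mean(a, axis=axis, dtype=dtype,
  ret = um.true_divide(
```

```bash
python3 - <<'E'
from h import *
Q=cloud(snap('scene')); m=(Q[:,:,2]>.052)&(Q[:,:,2]<.07)&(np.hypot(Q[:,:,0]-.599,Q[:,:,1]-.006)<.035); print('small',m.sum(),cv2.minEnclosingCircle((Q[m][:,:2]*1000).astype(np.float32)))
print(job.sign_off())
E
```

```text
small 81 ((598.09375, 6.082712650299072), 15.193565368652344)
the job is handed in; nothing more can be done
None
```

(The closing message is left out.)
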